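# Sort the counter's loose things into their trays

## Robot

A 6-joint arm with a two-finger parallel gripper is mounted at the origin on a cart in front of the work surface, level with it; the furniture and walls round the work are solid. World frame = base frame: x ahead of the robot, y to its left, z up, the work surface at z = 0. Lengths are in m, angles in rad, forces in N, time in s.
With the tool pointing down it reaches from about 0.25 to 0.8 m from the base axis. Payload 8.5 kg.
Tool frame: the origin (TCP) lies on the centre line of the jaws, within the pads' length; the fingertips stand arm.tcp_to_tips ahead of it and the grasp point (between the pads) lies 5 mm behind it (arm.tcp_to_tips is the distance from the TCP to the fingertips, in m); x points along the fingers, y is the direction in which the jaws open and shut, and the axes are right-handed (so a half turn about x gives the same grasp; the last joint's range is limited). The gripper opens to 85 mm and grips with 20 to 120 N. Pads are 22 mm wide; open, the fingers measure 114 mm over their backs; the gripper's body (76 mm by 85 mm) begins 54 mm behind the grasp point. The pads swing forward as they close: fully open they stand 13 mm farther back than shut.
Start: joints at [-1.12, 0.238, -0.013, 1.319, 0, 1.571], TCP at [0.229, -0.473, 0.245] pointing down, gripper open.
Joint ranges: [-2.66, 2.66], [-1.03, 1.9], [-1.14, 1.46], [-1.82, 2.27], [-1.45, 1.34], [-3.14, 3.14]. Speed limits (rad/s): [2.22, 2.22, 2.79, 3.14, 3.14, 3.14].

## Interface

Orientations are given as a 3x3 rotation matrix whose columns are the frame's x, y, z axes.
In Python, from station import get_state, viewer, order, arm gives the robot as it stands.
- The arm moves only by the tool play_rows, never from a script. Its argument "targets" is a list of rows, each an object with "fingers": the gripper command: -1 is shut, 1 is fully open, values between are in proportion; "offset": the shift along the world's x, y, z in units of 30 mm (1.0 is 30 mm), a list of three; "spin": the turn about the world's z in units of 6 degrees (1.0 is 6 degrees). A call has 1 to 8 rows; each row shifts and turns the pose as measured when the row begins; what a row does not reach is not made up. A row lasts 1/12 s, in which the tool goes at most 41.7 mm and 7.16 degrees, less where a joint would pass 70% of its speed; a pose out of reach is approached as far as the arm can. A call is refused whole if a number of a shift passes 1 or a number of a turn 1, either way. A call with a gripper value outside its range is refused whole. The fingers move at their own pace and stop on an object; "squeeze" is the grip in N (left out, the last holds). Time passes only in rows, so rows that do not move let the fingers close. It gives the time, the measured TCP pose, the force and the opening at its end, in the units of the state.
- get_state(): the state, without advancing time (a new reading comes with each control period).
- viewer.get_image(name): name is "side" or "top" or "wrist"; returns (picture, depth): 420x560x3 uint8, blue, green, red; 420x560 float32, m along the optical axis (not along the pixel's ray), 0 where there is no reading.
- viewer.get_calibration(name): a dict with "fx", "fy", "cx", "cy" (pixels), "R" (3x3) and "t" (3): a world point X has camera coordinates R X + t. Camera axes: x right, y down, z forward; pixel columns grow to the right and rows downward; lengths in m; the calibration is good to about 2 mm. The wrist camera is an equidistant fisheye: a pixel r from the principal point sees the ray r / f radians off the axis. A picture is of the moment at which its call begins: read the wrist's pose just before it. get_calibration takes no time and is no camera call; for the wrist camera it gives the pose at the moment of the call.
- order.close_job(): hands the job in, once; it reports no verdict.
The state is a dict: "time_s": time; "q": joint angles; "qd": joint speeds; "joint_efforts": joint torques, N m; "eef_pos": TCP position; "ee_rot": TCP orientation; "force": force on the tool from outside, world axes, zero at the start; "ft_torque": the same for the moment, N m; "opening": opening from 0.0 (shut) to 1.0 (fully open).
Only numpy, scipy, OpenCV 4.12 (cv2) and the standard library are available. Lean on these libraries where they do the work, as an engineer would, in place of code of your own. Each camera call takes 0.05 s, during which the arm holds its last target. There are 200 camera calls.

## Task

Tidy the counter before opening by sorting the loose things into their three trays: stand the two jam jars upright in the wooden jam tray, one in each bay; lay the order pen and the marker in the black pen tray, one in each of its two long lanes; and lay the pastry brush flat in the steel tool tray. Do not tip the jars on the way, and leave the service bell, which stands among these things, where it is.

Things in the scene. Friction and masses are not known exactly. Their poses are not given: they have to be found in the camera images.
- red_jar_mid (a point): Small closed jam jar with red contents and a white cap, upright on the worktop: 44 mm diameter at the cap (top 12 mm), 42 mm at the body, 50 mm tall. The point is its centre, 25 mm above its underside; z is its axis, up. Rigid, about 60 g; may be gripped on body or cap. Either jar may go in either bay.
- orange_jar_mid (a point): The same kind of jar with orange contents and a white cap: 44 mm diameter, 50 mm tall; the point is its centre, 25 mm above its underside; z is its axis, up.
- order_pen_mid (a point): Thin white ball pen, 145 mm long, 11 mm wide, 9 mm high as it lies. It lies on the worktop, more or less crosswise to the robot's forward direction. The point is its centre, about 4.5 mm above the worktop; y runs along it, x across it. About 12 g. Either pen may go in either lane, either way round.
- marker_mid (a point): Red and white marker pen, 135 mm long, 16 mm thick. It lies on the worktop, more or less crosswise to the robot's forward direction. The point is its centre, about 8 mm above the worktop; y runs along it, x across it. About 20 g.
- pastry_brush_mid (a point): Flat pastry brush, brown handle, pale bristles: 176 mm long, 36 mm wide, 11 mm thick, lying flat, roughly crosswise to the robot. The point is half-way along, on the handle's centre line (26 mm wide there), 5.5 mm up; y runs along it (handle end +88, bristle end -88 mm), x across, z up. Grip at the point or up to 20 mm to +y. It may lie either way round in its tray. About 50 g.
- jam_tray: Wooden tray, fixed: 94 mm (x) by 136 mm (y), rim 12 mm high, walls and floor 4 mm thick. A low wall 5 mm thick, 12 mm high, across its middle makes two bays, each 86 mm (x) by 61 mm (y) inside, with a round cork disc in the floor. Origin: centre of its underside, on the worktop; bay centres at x = 0, y = +33 and -33 mm, floor at z = 4 mm.
- pen_tray: Black plastic tray, fixed: 94 mm (x) by 174 mm (y), rim 10 mm high, walls and floor 4 mm thick. A ridge 5 mm wide, 5 mm above the floor, runs along y through its middle and makes two lanes, each 40 mm (x) by 166 mm (y) inside. Origin: centre of its underside; lane centres at x = +23 and -23 mm, y = 0, floor at z = 4 mm.
- tool_tray: Plain stainless steel tray, fixed: 94 mm (x) by 204 mm (y), rim 12 mm high, walls and floor 4 mm thick, 86 by 196 mm inside, undivided. Origin: centre of its underside; floor at z = 4 mm.
- bell: Counter service bell, a pale dome on a black base, 62 mm diameter, 48 mm tall; a bystander that stays where it is. Origin: centre of its underside.
Mind the look-alikes: they are no part of the job. Leave any pink look-alike of the part that bears red_jar_mid alone.

How it is judged:
By the outcome, as a careful person would: the job done as asked, in the order asked, and still so for the second after the job is handed in, with the robot touching nothing.
It also fails if it takes over 112 s, if anything falls off the work surface, if the arm or the gripper's body presses on something with over 40 N, if the wrist force passes 120 N, or if a joint passes its speed limit or range.

## Working session

There is one attempt and no reset: what is moved stays moved. The work goes in short steps, Python scripts to look and compute and a tool call to move; the robot and the scene stay as the last step left them, time stands still between calls to the robot, and variables do not carry over. Pictures are saved under pics/ and viewed, about 12 in all and at most 16, crops included, and the job is handed in when it is done.

Besides the shell and the picture viewer there is one more tool, called as name(argument=value, ...), one argument or row to a line, values as JSON. play_rows: Moves the arm, as the interface text tells. Its arguments: {"type":"object","properties":{"targets":{"type":"array"},"squeeze":{"type":"number"}},"required":["targets"]}

```bash
ls; mkdir -p pics; cat > h.py <<'E'
import numpy as np, cv2
from station import get_state, viewer, order, arm
def pix(name,u,v,z):
    c=viewer.get_calibration(name);R=np.array(c['R']);t=np.array(c['t'])
    d=R.T@np.array([(u-c['cx'])/c['fx'],(v-c['cy'])/c['fy'],1]);o=-R.T@t
    return o+d*(z-o[2])/d[2]
def st():
    s=get_state();print(round(s['time_s'],2),np.round(s['eef_pos'],4),np.round(s['ee_rot'],3).tolist(),'F',np.round(s['force'],1),'op',round(s['opening'],3),'q',np.round(s['q'],2))
E
python3 - <<'E'
from h import *
st();print(arm.tcp_to_tips)
for n in('top','side'):
    im,d=viewer.get_image(n);cv2.imwrite(f'pics/{n}0.png',im);np.save(f'pics/{n}0.npy',d)
    c=viewer.get_calibration(n);print(n,c)
E
```

```text
pics
0.0 [ 0.2286 -0.4722  0.2447] [[-0.001, 0.436, -0.9], [0.001, -0.9, -0.436], [-1.0, -0.001, 0.0]] F [ 0.1 -0.2 -1.1] op 1.002 q [-1.12  0.24 -0.01  1.32 -0.    1.57]
0.014
top {'fx': 391.2198747651118, 'fy': 391.2198747651118, 'cx': 280.2260869952415, 'cy': 205.34199480984148, 'R': array([[ 0.02761524, -0.99924785, -0.02722361],
       [-0.98430535, -0.02243343, -0.17504208],
       [ 0.1742997 ,  0.03163017, -0.98418451]]), 't': array([0.13351157, 0.49249712, 0.81014291])}
side {'fx': 439.17270818583097, 'fy': 439.17270818583097, 'cx': 273.1281621826773, 'cy': 219.28620757132364, 'R': array([[-0.95871535, -0.28364486, -0.02026021],
       [-0.14902875,  0.56183692, -0.81371353],
       [ 0.24218859, -0.7771003 , -0.58091291]]), 't': array([0.49526295, 0.02547819, 0.9172041 ])}
```

View pics/top0.png

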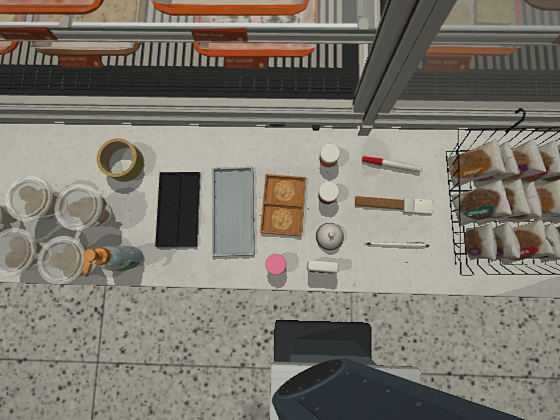

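View pics/side0.png

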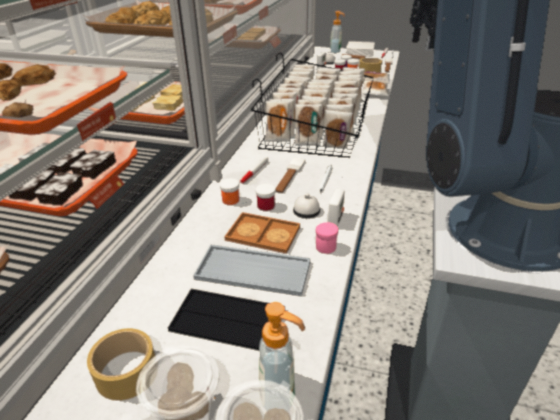

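The top view shows orange jar (330,155), red jar (328,192), bell (329,236), marker (391,164), brush (393,205), pen (397,244), jam tray (284,206), steel tray (234,212) and black tray (178,210). A pink look-alike is at (276,264). Next I'll enlarge it.

```bash
python3 - <<'E'
import cv2
im=cv2.imread('pics/top0.png')
cv2.imwrite('pics/c1.png',cv2.resize(im[140:280,255:445],None,fx=4,fy=4,interpolation=cv2.INTER_CUBIC))
cv2.imwrite('pics/c2.png',cv2.resize(im[140:280,140:320],None,fx=4,fy=4,interpolation=cv2.INTER_CUBIC))
E
```

```text
(no output)
```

View pics/c1.png

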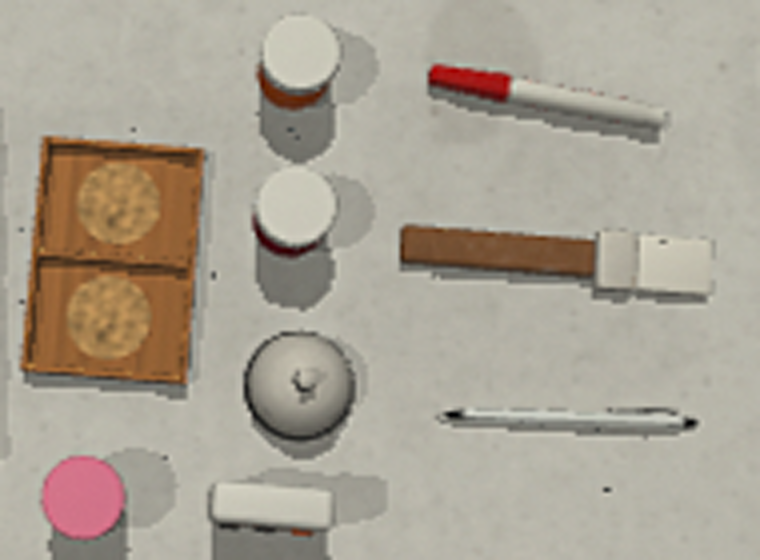

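View pics/c2.png

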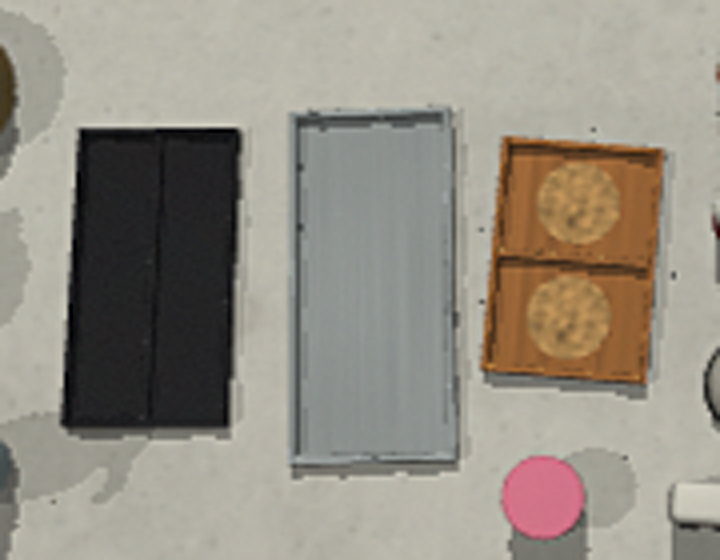

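Crop 1 gives the cap centres at (300,51) and (296,206), the marker ends at (430,75) and (665,120), the pen ends at (440,413) and (696,423), and the brush ends at (402,244) and (713,267). Crop 2 gives the tray corners and corks.

```bash
python3 - <<'E'
from h import *
d=np.load('pics/top0.npy')
def P(ox,x,y,z): return pix('top',ox+(x+.5)/4-.5,140+(y+.5)/4-.5,z)
def show(n,p,*a): print(n,np.round(p[:2]*1000,1),*a)
for n,x,y,z in [('orange',300,51,.05),('red',296,206,.05),('belltop',306,382,.048),('bellbase',300,387,.01),('pink',83,497,.05),('wbox',272,503,.04)]: show(n,P(255,x,y,z))
for n,a,b,z in [('marker',(430,75),(665,119),.009),('pen',(440,413),(696,423),.005),('brush',(402,244),(713,267),.008)]:
    A=P(255,*a,z);B=P(255,*b,z);v=A-B;show(n,(A+B)/2,'len',np.linalg.norm(v)*1000,'ang of +y end deg',np.degrees(np.arctan2(v[1],v[0])))
for n,cs,z in [('pen_tray',[(79,128),(241,128),(230,427),(63,427)],.01),('tool',[(291,112),(450,108),(459,464),(293,466)],.012),('jam',[(502,137),(664,149),(646,383),(484,370)],.012)]:
    c=[P(140,*k,z) for k in cs];m=sum(c)/4;v=(c[0]+c[1]-c[2]-c[3])/2;w=(c[0]+c[3]-c[1]-c[2])/2
    show(n,m,'long',np.linalg.norm(v)*1000,'wide',np.linalg.norm(w)*1000,'ang',np.degrees(np.arctan2(v[1],v[0])))
for k in [(578,203),(569,317)]: show('cork',P(140,*k,.004))
E
```

```text
orange [610.   39.4]
red [522.  41.]
belltop [426.2  34.9]
bellbase [427.2  34.5]
pink [362.  152.5]
wbox [361.8  51.9]
marker [ 598.4 -106.6] len 135.9321929038171 ang of +y end deg 79.99307420348968
pen [ 414.1 -115. ] len 141.67840659194295 ang of +y end deg 89.20805760057179
brush [ 505.7 -110.4] len 174.82307770293647 ang of +y end deg 86.95097953837053
pen_tray [482.8 381.3] long 173.69764416808266 wide 94.93922711143641 ang 1.6557437606972696
tool [480.3 254.3] long 204.6851634855812 wide 92.70378576983174 ang 3.6770001983480665
jam [497.7 140.5] long 135.20899377735327 wide 92.41032420322055 ang -2.8309183773695534
cork [531.6 139.2]
cork [465.  142.6]
```

play_rows(
  targets=[
    {"fingers": 0.5, "offset": [0.2, 1, 0], "spin": -1},
    {"fingers": 0.5, "offset": [0.2, 1, 0], "spin": -1},
    {"fingers": 0.5, "offset": [0.2, 1, 0], "spin": -1},
    {"fingers": 0.5, "offset": [0.2, 1, 0], "spin": -1},
    {"fingers": 0.5, "offset": [0.2, 1, 0], "spin": 0},
    {"fingers": 0.5, "offset": [0.2, 1, 0], "spin": 0},
    {"fingers": 0.5, "offset": [0.2, 1, 0], "spin": 0},
    {"fingers": 0.5, "offset": [0.2, 1, 0], "spin": 0},
  ],
)

```text
time_s: 0.77
eef_pos: [0.2748, -0.2268, 0.2404]
ee_rot: [[-0.003, 0.003, -1.0], [0.005, -1.0, -0.003], [-1.0, -0.005, 0.003]]
force: [0.4, 0.2, 0.1]
opening: 0.748
```

```bash
python3 - <<'E'
from h import *
st()
d=np.load('pics/top0.npy');c=viewer.get_calibration('top');R=np.array(c['R']);t=np.array(c['t'])
for u in (330,400,280):
  for v in range(20,150,12):
    z=d[v,u];X=R.T@(np.array([(u-c['cx'])/c['fx']*z,(v-c['cy'])/c['fy']*z,z])-t);print(u,v,np.round(X,3))
E
```

```text
0.77 [ 0.2748 -0.2268  0.2404] [[-0.003, 0.003, -1.0], [0.005, -1.0, -0.003], [-1.0, -0.005, 0.003]] F [0.4 0.2 0.1] op 0.748 q [-0.69 -0.05 -0.35  1.27  0.    2.45]
330 20 [0.773 0.062 0.279]
330 32 [0.753 0.061 0.275]
330 44 [0.838 0.045 0.106]
330 56 [0.81  0.045 0.104]
330 68 [0.786 0.044 0.097]
330 80 [0.752 0.045 0.109]
330 92 [0.727 0.044 0.105]
330 104 [0.7   0.044 0.103]
330 116 [0.68  0.042 0.086]
330 128 [0.686 0.034 0.001]
330 140 [ 0.657  0.034 -0.001]
400 20 [ 0.681 -0.02   0.409]
400 32 [ 0.682 -0.027  0.382]
400 44 [ 0.68  -0.034  0.355]
400 56 [ 0.673 -0.04   0.334]
400 68 [ 0.674 -0.049  0.299]
400 80 [ 0.681 -0.064  0.246]
400 92 [ 0.681 -0.076  0.201]
400 104 [ 0.689 -0.095  0.132]
400 116 [ 0.682 -0.107  0.088]
400 128 [ 0.688 -0.13   0.003]
400 140 [ 0.66 -0.13 -0.  ]
280 20 [0.771 0.148 0.28 ]
280 32 [0.753 0.147 0.273]
280 44 [0.834 0.154 0.111]
280 56 [0.791 0.152 0.134]
280 68 [0.784 0.153 0.098]
280 80 [0.753 0.152 0.104]
280 92 [0.727 0.151 0.1  ]
280 104 [0.698 0.151 0.104]
280 116 [0.679 0.151 0.084]
280 128 [ 0.685  0.153 -0.   ]
280 140 [0.654 0.152 0.002]
```

play_rows(
  targets=[
    {"fingers": 0.6, "offset": [0.82, 0.89, 0], "spin": 0.62},
    {"fingers": 0.6, "offset": [0.82, 0.89, 0], "spin": 0.62},
    {"fingers": 0.6, "offset": [0.82, 0.89, 0], "spin": 0.62},
    {"fingers": 0.6, "offset": [0.82, 0.89, -0.3], "spin": 0.62},
    {"fingers": 0.6, "offset": [0.82, 0.89, -0.3], "spin": 0.62},
    {"fingers": 0.6, "offset": [0.82, 0.89, -0.3], "spin": 0.62},
    {"fingers": 0.6, "offset": [0.82, 0.89, -0.3], "spin": 0.62},
    {"fingers": 0.6, "offset": [0.82, 0.89, -0.3], "spin": 0.62},
  ],
)

```text
time_s: 1.43
eef_pos: [0.4741, 0.0009, 0.1956]
ee_rot: [[-0.001, 0.515, -0.857], [0.002, -0.857, -0.515], [-1.0, -0.002, 0.0]]
force: [1.0, -0.3, 0.8]
opening: 0.803
```

play_rows(
  targets=[
    {"fingers": 0.6, "offset": [0.82, 0.89, -0.5], "spin": 0.0},
    {"fingers": 0.6, "offset": [0.82, 0.89, -0.5], "spin": 0},
    {"fingers": 0.6, "offset": [0, 0, -0.6], "spin": 0},
    {"fingers": 0.6, "offset": [0, 0, 0], "spin": 0},
  ],
)

```text
time_s: 1.77
eef_pos: [0.5286, 0.0637, 0.1424]
ee_rot: [[-0.002, 0.525, -0.851], [0.002, -0.851, -0.525], [-1.0, -0.003, 0.0]]
force: [-0.8, -0.0, 0.1]
opening: 0.801
```

```bash
python3 - <<'E'
from h import *
st();c=viewer.get_calibration('wrist');print(c)
im,d=viewer.get_image('wrist');cv2.imwrite('pics/w1.png',im);st()
E
```

```text
1.77 [0.5286 0.0637 0.1424] [[-0.002, 0.525, -0.851], [0.002, -0.851, -0.525], [-1.0, -0.003, 0.0]] F [-0.8 -0.   0.1] op 0.801 q [ 0.12  0.31 -0.19  1.08  0.    2.71]
{'fx': 325.19226210127806, 'fy': 325.19226210127806, 'cx': 278.4949882300055, 'cy': 214.39000920837094, 'R': array([[ 0.52595246, -0.85050971, -0.00269328],
       [-0.8140999 , -0.50434837,  0.28787857],
       [-0.24620187, -0.14921784, -0.95766313]]), 't': array([-0.22256018,  0.45570597,  0.4195665 ])}
1.82 [0.5294 0.0636 0.1441] [[0.0, 0.525, -0.851], [0.003, -0.851, -0.525], [-1.0, -0.002, -0.002]] F [ 1.4  0.4 -0.1] op 0.796 q [ 0.12  0.31 -0.19  1.08  0.    2.71]
```

View pics/w1.png

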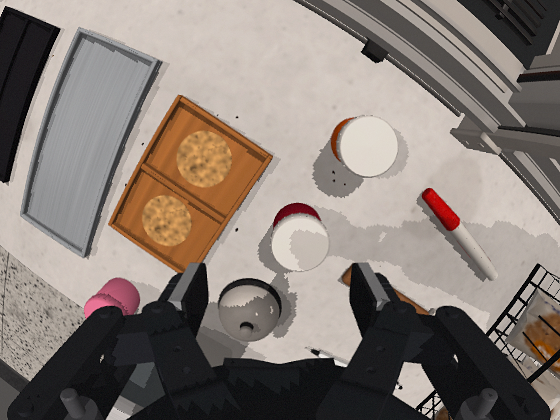

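The wrist view shows the red cap at (300,243), the orange cap at (368,147), cork discs at (203,158) and (167,220), and the marker and trays all clear. I'll use it to check the top-camera positions.

```bash
cat >> h.py <<'E'
def wpix(u,v,z,c=None):
    c=c or viewer.get_calibration('wrist');R=np.array(c['R']);t=np.array(c['t'])
    a=np.array([u-c['cx'],v-c['cy']]);r=np.hypot(*a);th=r/c['fx']
    d=R.T@np.array([*(np.sin(th)*a/r),np.cos(th)]);o=-R.T@t
    return o+d*(z-o[2])/d[2]
E
python3 - <<'E'
from h import *
for n,u,v,z in [('red',300.5,243,.05),('orange',368.5,146.5,.05),('corkfar',203.5,158.5,.004),('corknear',167,220,.004),('m1',428,190,.008),('m2',493,277,.008)]: print(n,np.round(wpix(u,v,z)[:2]*1000,1))
E
```

```text
red [525.2  43.3]
orange [610.2  41.2]
corkfar [532.1 140.8]
corknear [466.3 144. ]
m1 [614.  -39.4]
m2 [ 586.6 -172.8]
```

play_rows(
  targets=[
    {"fingers": 0.6, "offset": [-0.18, -0.72, 0], "spin": 0},
    {"fingers": 0.6, "offset": [0, 0, 0], "spin": 0},
    {"fingers": 0.6, "offset": [0, 0, -0.8], "spin": 0},
    {"fingers": 0.6, "offset": [0, 0, -0.7], "spin": 0},
    {"fingers": 0.6, "offset": [0, 0, -0.6], "spin": 0},
    {"fingers": 0.6, "offset": [0, 0, 0], "spin": 0},
  ],
)

```text
time_s: 2.32
eef_pos: [0.5241, 0.0379, 0.0864]
ee_rot: [[0.007, 0.521, -0.854], [0.003, -0.854, -0.521], [-1.0, 0.001, -0.008]]
force: [-0.6, -0.7, 0.5]
opening: 0.798
```

play_rows(
  targets=[
    {"fingers": 0.6, "offset": [0, 0.13, -0.7], "spin": 0},
    {"fingers": 0.6, "offset": [0, 0, -0.7], "spin": 0},
    {"fingers": 0.6, "offset": [0, 0, -0.5], "spin": 0},
    {"fingers": 0.6, "offset": [0, 0, 0], "spin": 0},
  ],
)

```text
time_s: 2.65
eef_pos: [0.5261, 0.0397, 0.0348]
ee_rot: [[0.015, 0.516, -0.856], [0.004, -0.856, -0.516], [-1.0, 0.004, -0.015]]
force: [-0.5, -0.2, 0.8]
opening: 0.798
```

play_rows(
  targets=[
    {"fingers": 0.6, "offset": [-0.08, 0.05, -0.15], "spin": 0},
    {"fingers": -1, "offset": [0, 0, 0], "spin": 0},
    {"fingers": -1, "offset": [0, 0, 0], "spin": 0},
    {"fingers": -1, "offset": [0, 0, 0], "spin": 0},
    {"fingers": -1, "offset": [0, 0, 0], "spin": 0},
    {"fingers": -1, "offset": [0, 0, 0], "spin": 0},
  ],
  squeeze=35,
)

```text
time_s: 3.15
eef_pos: [0.5265, 0.0406, 0.0372]
ee_rot: [[0.022, 0.515, -0.857], [0.005, -0.857, -0.515], [-1.0, 0.008, -0.021]]
force: [0.5, 0.2, -1.3]
opening: 0.506
```

```bash
python3 - <<'E'
from h import *
for i in range(3):
  st(); viewer.get_image('top')
s=get_state();print(s['qd'],s['q'],s['ft_torque'])
E
```

```text
3.15 [0.5265 0.0406 0.0372] [[0.022, 0.515, -0.857], [0.005, -0.857, -0.515], [-1.0, 0.008, -0.021]] F [ 0.5  0.2 -1.3] op 0.506 q [ 0.08  0.39 -0.38  0.78  0.    2.68]
3.2 [0.5266 0.0406 0.0372] [[0.022, 0.515, -0.857], [0.005, -0.857, -0.515], [-1.0, 0.008, -0.022]] F [ 0.3 -0.2 -0.4] op 0.504 q [ 0.08  0.39 -0.38  0.78  0.    2.68]
3.25 [0.5264 0.0406 0.0369] [[0.022, 0.515, -0.857], [0.005, -0.857, -0.515], [-1.0, 0.007, -0.021]] F [ 0.6  1.6 -1.4] op 0.503 q [ 0.08  0.39 -0.38  0.78  0.    2.68]
[ 0.00060358  0.00412934 -0.00448869 -0.00067968 -0.00086069 -0.0019289 ] [ 0.07551729  0.3866315  -0.38058355  0.78170393  0.00289623  2.67645746] [ 0.03547023 -0.01468202  0.03889501]
```

play_rows(
  targets=[
    {"fingers": -1, "offset": [0, 0, 0.5], "spin": 0},
    {"fingers": -1, "offset": [0, 0, 0.8], "spin": 0},
    {"fingers": -1, "offset": [0, 0, 0.8], "spin": 0},
    {"fingers": -1, "offset": [0, 0, 0.6], "spin": 0},
  ],
)

```text
time_s: 3.63
eef_pos: [0.5221, 0.0404, 0.1158]
ee_rot: [[0.011, 0.515, -0.857], [0.004, -0.857, -0.515], [-1.0, 0.003, -0.011]]
force: [0.8, 0.2, -0.5]
opening: 0.508
```

```bash
python3 - <<'E'
from h import *
st();im,d=viewer.get_image('wrist');cv2.imwrite('pics/w2.png',im);
st()
E
```

```text
3.63 [0.5221 0.0404 0.1158] [[0.011, 0.515, -0.857], [0.004, -0.857, -0.515], [-1.0, 0.003, -0.011]] F [ 0.8  0.2 -0.5] op 0.508 q [ 0.08  0.31 -0.27  0.99  0.    2.68]
3.68 [0.5237 0.0405 0.1188] [[0.015, 0.515, -0.857], [0.004, -0.857, -0.515], [-1.0, 0.004, -0.015]] F [1.4 0.2 3.7] op 0.509 q [ 0.08  0.3  -0.26  0.99  0.    2.68]
```

View pics/w2.png

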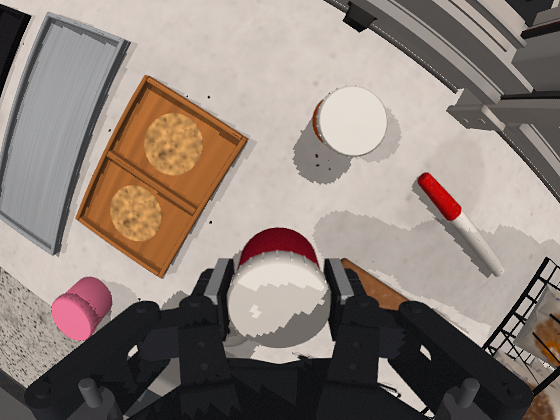

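The red jar is held by its cap. I'll carry it to the near bay.

play_rows(
  targets=[
    {"fingers": -1, "offset": [-0.24, 0.43, 0], "spin": 0},
    {"fingers": -1, "offset": [-0.48, 0.86, 0], "spin": 0},
    {"fingers": -1, "offset": [-0.48, 0.86, 0], "spin": 0},
    {"fingers": -1, "offset": [-0.48, 0.86, 0], "spin": 0},
    {"fingers": -1, "offset": [-0.24, 0.43, 0], "spin": 0},
    {"fingers": -1, "offset": [0, 0, 0], "spin": 0},
  ],
)

```text
time_s: 4.18
eef_pos: [0.466, 0.1462, 0.1208]
ee_rot: [[0.021, 0.511, -0.859], [0.004, -0.86, -0.511], [-1.0, 0.007, -0.02]]
force: [-0.8, -0.7, 0.0]
opening: 0.504
```

play_rows(
  targets=[
    {"fingers": -1, "offset": [0, -0.08, -0.7], "spin": 0},
    {"fingers": -1, "offset": [0, 0, -0.7], "spin": 0},
    {"fingers": -1, "offset": [0, 0, -0.6], "spin": 0},
    {"fingers": -1, "offset": [0, 0, -0.4], "spin": 0},
    {"fingers": -1, "offset": [0, 0, 0], "spin": 0},
  ],
)

```text
time_s: 4.6
eef_pos: [0.4674, 0.1437, 0.047]
ee_rot: [[0.025, 0.514, -0.857], [0.005, -0.858, -0.514], [-1.0, 0.009, -0.024]]
force: [-0.6, -0.8, -0.9]
opening: 0.507
```

play_rows(
  targets=[
    {"fingers": -1, "offset": [0, 0, -0.15], "spin": 0},
    {"fingers": -1, "offset": [0, 0, 0], "spin": 0},
  ],
)

```text
time_s: 4.77
eef_pos: [0.4677, 0.1427, 0.0421]
ee_rot: [[0.024, 0.514, -0.858], [0.004, -0.858, -0.514], [-1.0, 0.009, -0.023]]
force: [-0.1, -0.2, -1.1]
opening: 0.505
```

play_rows(
  targets=[
    {"fingers": -1, "offset": [0, 0, -0.04], "spin": 0},
    {"fingers": 0.45, "offset": [0, 0, 0], "spin": 0},
    {"fingers": 0.45, "offset": [0, 0, 0], "spin": 0},
    {"fingers": 0.45, "offset": [0, 0, 0], "spin": 0},
    {"fingers": 0.45, "offset": [0, 0, 0.5], "spin": 0},
    {"fingers": 0.5, "offset": [0, 0, 0.8], "spin": 0},
    {"fingers": 0.6, "offset": [0, 0, 0.8], "spin": 0},
    {"fingers": 0.6, "offset": [0, 0, 0.6], "spin": 0},
  ],
)

```text
time_s: 5.43
eef_pos: [0.4672, 0.1419, 0.1245]
ee_rot: [[0.022, 0.513, -0.858], [0.003, -0.858, -0.513], [-1.0, 0.009, -0.021]]
force: [0.3, 0.3, 0.6]
opening: 0.798
```

play_rows(
  targets=[
    {"fingers": 0.6, "offset": [0.5, -0.36, 0], "spin": 0},
    {"fingers": 0.6, "offset": [1, -0.71, 0], "spin": 0},
    {"fingers": 0.6, "offset": [1, -0.71, 0], "spin": 0},
    {"fingers": 0.6, "offset": [1, -0.71, 0], "spin": 0},
    {"fingers": 0.6, "offset": [0.8, -0.57, 0], "spin": 0},
    {"fingers": 0.6, "offset": [0.46, -0.34, -0.1], "spin": 0},
    {"fingers": 0.6, "offset": [0, 0, -0.3], "spin": 0},
    {"fingers": 0.6, "offset": [0, 0, 0], "spin": 0},
  ],
)

```text
time_s: 6.1
eef_pos: [0.6197, 0.0359, 0.1224]
ee_rot: [[0.039, 0.517, -0.855], [0.006, -0.856, -0.517], [-0.999, 0.015, -0.037]]
force: [-1.6, 0.2, -0.3]
opening: 0.8
```

play_rows(
  targets=[
    {"fingers": 0.6, "offset": [-0.2, 0.13, -0.4], "spin": 0},
    {"fingers": 0.6, "offset": [-0.12, 0, -0.7], "spin": 0},
    {"fingers": 0.6, "offset": [0, 0, -0.7], "spin": 0},
    {"fingers": 0.6, "offset": [0, 0, -0.5], "spin": 0},
    {"fingers": 0.6, "offset": [0, 0, -0.3], "spin": 0},
    {"fingers": 0.6, "offset": [0, 0, -0.15], "spin": 0},
  ],
)

```text
time_s: 6.6
eef_pos: [0.6065, 0.0431, 0.0401]
ee_rot: [[0.041, 0.519, -0.854], [0.008, -0.855, -0.519], [-0.999, 0.015, -0.039]]
force: [-0.1, 0.5, 0.7]
opening: 0.801
```

play_rows(
  targets=[
    {"fingers": 0.6, "offset": [0.11, -0.1, -0.12], "spin": 0},
    {"fingers": -1, "offset": [0, 0, 0], "spin": 0},
    {"fingers": -1, "offset": [0, 0, 0], "spin": 0},
    {"fingers": -1, "offset": [0, 0, 0], "spin": 0},
    {"fingers": -1, "offset": [0, 0, 0], "spin": 0},
  ],
)

```text
time_s: 7.02
eef_pos: [0.6101, 0.041, 0.0381]
ee_rot: [[0.043, 0.52, -0.853], [0.008, -0.854, -0.52], [-0.999, 0.015, -0.041]]
force: [0.2, 0.6, -0.4]
opening: 0.504
```

play_rows(
  targets=[
    {"fingers": -1, "offset": [0, 0, 0.4], "spin": 0},
    {"fingers": -1, "offset": [0, 0, 0.8], "spin": 0},
    {"fingers": -1, "offset": [0, 0, 0.8], "spin": 0},
    {"fingers": -1, "offset": [0, 0, 0.5], "spin": 0},
    {"fingers": -1, "offset": [0, 0, 0.2], "spin": 0},
  ],
)

```text
time_s: 7.43
eef_pos: [0.6089, 0.0406, 0.122]
ee_rot: [[0.04, 0.519, -0.854], [0.008, -0.854, -0.519], [-0.999, 0.014, -0.038]]
force: [0.1, 0.4, -1.2]
opening: 0.505
```

play_rows(
  targets=[
    {"fingers": -1, "offset": [-0.3, 0.4, 0], "spin": 0},
    {"fingers": -1, "offset": [-0.6, 0.8, 0], "spin": 0},
    {"fingers": -1, "offset": [-0.7, 0.8, 0], "spin": 0},
    {"fingers": -1, "offset": [-0.6, 0.8, 0], "spin": 0},
    {"fingers": -1, "offset": [-0.3, 0.4, 0], "spin": 0},
    {"fingers": -1, "offset": [-0.1, 0.1, 0], "spin": 0},
  ],
)

```text
time_s: 7.93
eef_pos: [0.5273, 0.1427, 0.1221]
ee_rot: [[0.044, 0.515, -0.856], [0.008, -0.857, -0.515], [-0.999, 0.016, -0.042]]
force: [-0.1, 0.2, -1.8]
opening: 0.506
```

play_rows(
  targets=[
    {"fingers": -1, "offset": [0.16, -0.08, -0.4], "spin": 0},
    {"fingers": -1, "offset": [0, 0, -0.7], "spin": 0},
    {"fingers": -1, "offset": [0, 0, -0.7], "spin": 0},
    {"fingers": -1, "offset": [0, 0, -0.4], "spin": 0},
    {"fingers": -1, "offset": [0, 0, -0.2], "spin": 0},
    {"fingers": -1, "offset": [0, 0, 0], "spin": 0},
  ],
)

```text
time_s: 8.43
eef_pos: [0.5293, 0.1421, 0.0462]
ee_rot: [[0.044, 0.519, -0.854], [0.008, -0.855, -0.519], [-0.999, 0.016, -0.042]]
force: [0.1, -0.3, 0.1]
opening: 0.505
```

play_rows(
  targets=[
    {"fingers": -1, "offset": [0.06, -0.05, -0.13], "spin": 0},
    {"fingers": -1, "offset": [0, 0, 0], "spin": 0},
    {"fingers": 0.45, "offset": [0, 0, 0], "spin": 0},
    {"fingers": 0.45, "offset": [0, 0, 0], "spin": 0},
    {"fingers": 0.45, "offset": [0, 0, 0], "spin": 0},
    {"fingers": 0.45, "offset": [0, 0, 0.3], "spin": 0},
    {"fingers": 0.45, "offset": [0, 0, 0.8], "spin": 0},
    {"fingers": 0.45, "offset": [0, 0, 0.8], "spin": 0},
  ],
)

```text
time_s: 9.1
eef_pos: [0.5303, 0.1395, 0.1001]
ee_rot: [[0.04, 0.518, -0.854], [0.007, -0.855, -0.518], [-0.999, 0.015, -0.038]]
force: [0.5, 0.7, -0.1]
opening: 0.725
```

play_rows(
  targets=[
    {"fingers": 0, "offset": [0, 0, 0.8], "spin": 0},
    {"fingers": 0, "offset": [-0.4, -0.4, 0.2], "spin": 0.5},
    {"fingers": 0, "offset": [-0.4, -0.9, 0], "spin": 1},
    {"fingers": 0, "offset": [-0.4, -0.9, 0], "spin": 1},
    {"fingers": 0, "offset": [-0.4, -1, 0], "spin": 1},
    {"fingers": 0, "offset": [-0.4, -1, 0], "spin": 1},
    {"fingers": 0, "offset": [-0.4, -1, 0], "spin": 1},
    {"fingers": 0, "offset": [-0.4, -1, 0], "spin": 1},
  ],
)

```text
time_s: 9.77
eef_pos: [0.4503, -0.0458, 0.1471]
ee_rot: [[0.045, 0.952, -0.303], [0.045, -0.305, -0.951], [-0.998, 0.029, -0.056]]
force: [1.6, -0.1, 1.0]
opening: 0.501
```

```bash
python3 - <<'E'
from h import *
st()
im,d=viewer.get_image('top');cv2.imwrite('pics/t2.png',cv2.resize(im[140:290,240:440],None,fx=3.5,fy=3.5,interpolation=cv2.INTER_CUBIC))
E
```

```text
9.77 [ 0.4503 -0.0458  0.1471] [[0.045, 0.952, -0.303], [0.045, -0.305, -0.951], [-0.998, 0.029, -0.056]] F [ 1.6 -0.1  1. ] op 0.501 q [-0.13  0.15 -0.4   0.99  0.05  1.75]
```

View pics/t2.png

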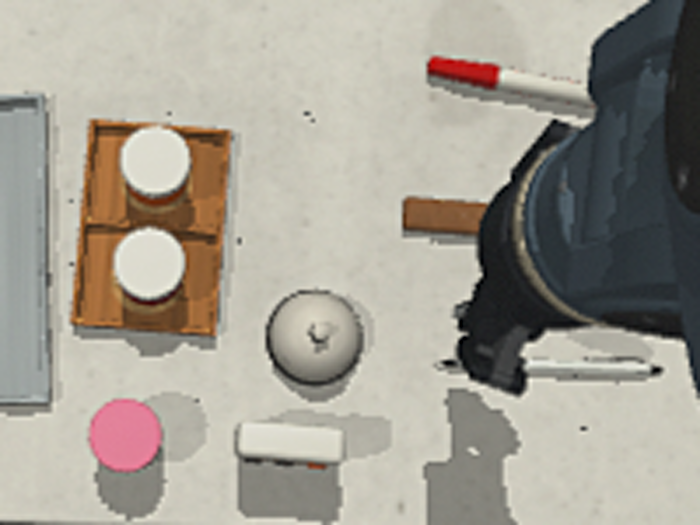

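Both jars stand in their bays, seen at (155,158) and (148,264) in the crop. The next object is the order pen.

play_rows(
  targets=[
    {"fingers": 0, "offset": [-0.2, -0.5, 0], "spin": 0.5},
    {"fingers": 0, "offset": [-0.3, -0.7, 0], "spin": 0.7},
    {"fingers": 0, "offset": [-0.3, -0.6, 0], "spin": 0.7},
    {"fingers": 0, "offset": [-0.3, -0.2, 0], "spin": 0.6},
    {"fingers": 0, "offset": [-0.1, -0.1, 0], "spin": 0.3},
    {"fingers": 0, "offset": [0, 0, 0], "spin": 0},
  ],
)

```text
time_s: 10.32
eef_pos: [0.4107, -0.1195, 0.154]
ee_rot: [[0.038, 0.999, 0.008], [0.052, 0.006, -0.999], [-0.998, 0.038, -0.052]]
force: [0.4, 0.0, 0.1]
opening: 0.5
```

```bash
python3 - <<'E'
from h import *
st();c=viewer.get_calibration('wrist')
im,d=viewer.get_image('wrist');cv2.imwrite('pics/w3.png',im);import pickle;pickle.dump(c,open('pics/w3.pkl','wb'));st()
E
```

```text
10.32 [ 0.4107 -0.1195  0.154 ] [[0.038, 0.999, 0.008], [0.052, 0.006, -0.999], [-0.998, 0.038, -0.052]] F [0.4 0.  0.1] op 0.5 q [-0.33  0.11 -0.42  1.02  0.06  1.24]
10.37 [ 0.411  -0.1193  0.1541] [[0.038, 0.999, 0.006], [0.052, 0.004, -0.999], [-0.998, 0.038, -0.052]] F [-0.1 -0.4 -0.3] op 0.496 q [-0.32  0.11 -0.42  1.02  0.06  1.24]
```

View pics/w3.png

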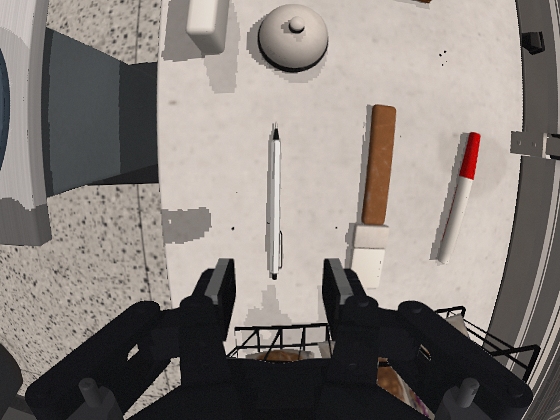

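The pen runs from (276,123) to (274,278), and the brush and marker are undisturbed.

```bash
python3 - <<'E'
from h import *
import pickle;c=pickle.load(open('pics/w3.pkl','rb'))
for n,a,b,z in [('pen',(276.3,124),(274.3,278.5),.005),('marker',(474.5,133),(442,263),.008),('brush',(384,105),(366,289),.006)]:
    A=wpix(*a,z,c);B=wpix(*b,z,c);v=A-B;print(n,np.round(A*1e3),np.round(B*1e3),np.round((A+B)*500,1),np.linalg.norm(v),np.degrees(np.arctan2(v[1],v[0])))
E
```

```text
pen [414. -41.   5.] [ 413. -183.    5.] [ 413.7 -112.     5. ] 0.14166348927911962 89.51600897077621
marker [609. -38.   8.] [ 586. -172.    8.] [ 597.7 -104.8    8. ] 0.13625679754736023 80.12231179640811
brush [510. -20.   6.] [ 504. -197.    6.] [ 506.9 -108.6    6. ] 0.1764184991255084 88.13227730900209
```

play_rows(
  targets=[
    {"fingers": -0.2, "offset": [0.08, 0.1, -0.4], "spin": 0},
    {"fingers": -0.2, "offset": [0, 0.07, -0.8], "spin": 0},
    {"fingers": -0.2, "offset": [0, 0, -0.9], "spin": 0},
    {"fingers": -0.2, "offset": [0, 0, -0.8], "spin": 0},
    {"fingers": -0.2, "offset": [0, 0, -0.5], "spin": 0},
    {"fingers": -0.2, "offset": [0, 0, -0.25], "spin": 0},
    {"fingers": -0.2, "offset": [0, 0, 0], "spin": 0},
  ],
)

```text
time_s: 10.95
eef_pos: [0.4187, -0.1122, 0.0459]
ee_rot: [[0.05, 0.999, -0.002], [0.049, -0.004, -0.999], [-0.998, 0.05, -0.049]]
force: [0.2, -0.1, 0.6]
opening: 0.405
```

play_rows(
  targets=[
    {"fingers": -0.2, "offset": [-0.17, -0.03, -0.2], "spin": 0},
    {"fingers": -0.2, "offset": [-0.03, 0, -0.35], "spin": 0},
    {"fingers": -0.2, "offset": [0, 0, -0.25], "spin": 0},
    {"fingers": -0.2, "offset": [0, 0, -0.05], "spin": 0},
  ],
)

```text
time_s: 11.28
eef_pos: [0.4146, -0.1131, 0.022]
ee_rot: [[0.055, 0.999, -0.002], [0.048, -0.005, -0.999], [-0.997, 0.054, -0.048]]
force: [-0.0, 0.7, 0.3]
opening: 0.399
```

play_rows(
  targets=[
    {"fingers": -0.2, "offset": [-0.02, 0, -0.15], "spin": 0},
    {"fingers": -0.2, "offset": [0, 0, -0.02], "spin": 0},
    {"fingers": -1, "offset": [0, 0, 0], "spin": 0},
    {"fingers": -1, "offset": [0, 0, 0], "spin": 0},
    {"fingers": -1, "offset": [0, 0, 0], "spin": 0},
  ],
  squeeze=25,
)

```text
time_s: 11.7
eef_pos: [0.415, -0.1135, 0.0179]
ee_rot: [[0.057, 0.998, -0.003], [0.047, -0.005, -0.999], [-0.997, 0.057, -0.047]]
force: [0.4, -1.3, 0.5]
opening: 0.093
```

play_rows(
  targets=[
    {"fingers": -1, "offset": [0, 0, 0], "spin": 0},
    {"fingers": -1, "offset": [0, 0, 0.4], "spin": 0},
    {"fingers": -1, "offset": [0, 0, 0.9], "spin": 0},
    {"fingers": -1, "offset": [0, 0, 0.9], "spin": 0},
    {"fingers": -1, "offset": [0, 0, 0.9], "spin": 0},
    {"fingers": -1, "offset": [0, 0, 0], "spin": 0},
  ],
)

```text
time_s: 12.2
eef_pos: [0.4134, -0.113, 0.1143]
ee_rot: [[0.054, 0.999, -0.003], [0.048, -0.005, -0.999], [-0.997, 0.053, -0.048]]
force: [0.7, -0.2, 0.2]
opening: 0.092
```

```bash
python3 - <<'E'
from h import *
st();im,d=viewer.get_image('wrist');cv2.imwrite('pics/w4.png',im)
E
```

```text
12.2 [ 0.4134 -0.113   0.1143] [[0.054, 0.999, -0.003], [0.048, -0.005, -0.999], [-0.997, 0.053, -0.048]] F [ 0.7 -0.2  0.2] op 0.092 q [-0.31  0.14 -0.5   0.89  0.06  1.27]
```

View pics/w4.png

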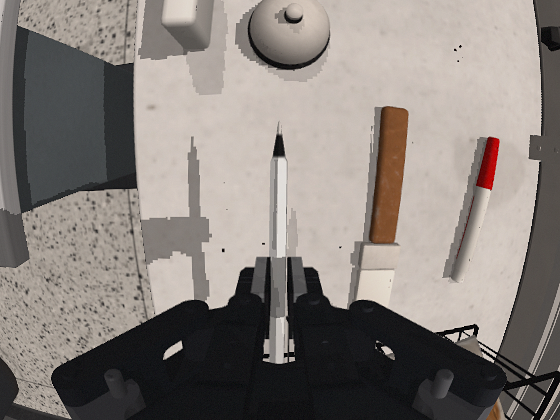

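The pen is gripped at its middle and level. I'll carry it to the far lane with a quarter turn.

play_rows(
  targets=[
    {"fingers": -1, "offset": [0.05, 0.4, 0.1], "spin": 0.4},
    {"fingers": -1, "offset": [0.1, 0.8, 0.1], "spin": 0.8},
    {"fingers": -1, "offset": [0.13, 0.96, 0], "spin": 0.85},
    {"fingers": -1, "offset": [0.13, 0.96, 0], "spin": 0.85},
    {"fingers": -1, "offset": [0.13, 0.96, 0], "spin": 0.85},
    {"fingers": -1, "offset": [0.13, 0.96, 0], "spin": 0.85},
    {"fingers": -1, "offset": [0.13, 0.96, 0], "spin": 0.85},
    {"fingers": -1, "offset": [0.13, 0.96, 0], "spin": 0.85},
  ],
)

```text
time_s: 12.92
eef_pos: [0.4381, 0.0998, 0.1137]
ee_rot: [[0.008, 0.782, 0.623], [0.068, 0.621, -0.781], [-0.998, 0.049, -0.048]]
force: [0.7, -0.5, 0.0]
opening: 0.095
```

play_rows(
  targets=[
    {"fingers": -1, "offset": [0.13, 0.96, 0], "spin": 0.85},
    {"fingers": -1, "offset": [0.13, 0.96, 0], "spin": 0.85},
    {"fingers": -1, "offset": [0.13, 0.96, 0], "spin": 0.85},
    {"fingers": -1, "offset": [0.13, 0.96, 0], "spin": 0.85},
    {"fingers": -1, "offset": [0.13, 0.96, 0], "spin": 0.85},
    {"fingers": -1, "offset": [0.13, 0.96, 0], "spin": 0.85},
    {"fingers": -1, "offset": [0.13, 0.96, 0], "spin": 0.85},
    {"fingers": -1, "offset": [0.13, 0.9, 0], "spin": 0.85},
  ],
)

```text
time_s: 13.58
eef_pos: [0.465, 0.3395, 0.1043]
ee_rot: [[-0.047, 0.149, 0.988], [0.049, 0.988, -0.147], [-0.998, 0.041, -0.054]]
force: [0.2, 0.3, -1.2]
opening: 0.094
```

play_rows(
  targets=[
    {"fingers": -1, "offset": [0.2, 0.8, 0.1], "spin": 0.6},
    {"fingers": -1, "offset": [0.15, 0.5, 0], "spin": 0.5},
    {"fingers": -1, "offset": [0.1, 0.3, 0], "spin": 0.3},
    {"fingers": -1, "offset": [0.05, 0.1, 0], "spin": 0.1},
    {"fingers": -1, "offset": [0, 0, 0], "spin": 0},
  ],
)

```text
time_s: 14.0
eef_pos: [0.4783, 0.3982, 0.0994]
ee_rot: [[-0.06, -0.027, 0.998], [0.036, 0.999, 0.029], [-0.998, 0.038, -0.059]]
force: [-0.2, 0.4, -0.6]
opening: 0.09
```

```bash
python3 - <<'E'
from h import *
st();s=get_state();R=np.array(s['ee_rot']);print(np.degrees(np.arctan2(R[1,1],R[0,1])))
import pickle;pickle.dump(viewer.get_calibration('wrist'),open('pics/w5.pkl','wb'))
im,d=viewer.get_image('wrist');cv2.imwrite('pics/w5.png',im)
E
```

```text
14.0 [0.4783 0.3982 0.0994] [[-0.06, -0.027, 0.998], [0.036, 0.999, 0.029], [-0.998, 0.038, -0.059]] F [-0.2  0.4 -0.6] op 0.09 q [ 0.66  0.5  -0.    1.1   0.07  0.63]
91.53353152853632
```

View pics/w5.png

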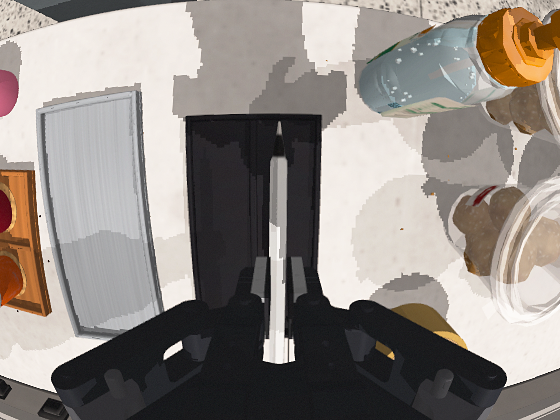

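The pen is over the right-hand (far) lane, parallel to it, with the tray corners at (186,117) and (322,115). I'll check the corners and the ring's height.

```bash
python3 - <<'E'
from h import *
import pickle;c=pickle.load(open('pics/w5.pkl','rb'))
for k in [(186,117),(322,115)]: print(np.round(wpix(*k,.01,c)*1e3,1))
print(np.round(wpix(264,116.5,.009,c)*1e3,1))
d=np.load('pics/top0.npy');c=viewer.get_calibration('top');R=np.array(c['R']);t=np.array(c['t'])
for u,v in [(100,158),(140,158),(120,142),(120,178),(96,258),(130,262),(80,205),(103,210)]:
    z=d[v,u];X=R.T@(np.array([(u-c['cx'])/c['fx']*z,(v-c['cy'])/c['fy']*z,z])-t);print(u,v,np.round(X,3))
E
```

```text
[398.2 337.4  10. ]
[395.5 430.1  10. ]
[398.  390.9   9. ]
100 158 [0.589 0.557 0.045]
140 158 [0.597 0.474 0.024]
120 142 [0.629 0.517 0.04 ]
120 178 [0.546 0.512 0.034]
96 258 [0.361 0.484 0.16 ]
130 262 [0.357 0.461 0.058]
80 205 [0.471 0.56  0.1  ]
103 210 [0.466 0.524 0.071]
```

play_rows(
  targets=[
    {"fingers": -1, "offset": [0.15, 0.25, -0.3], "spin": 0},
    {"fingers": -1, "offset": [0, 0, -0.6], "spin": 0},
    {"fingers": -1, "offset": [0, 0, -0.6], "spin": 0},
    {"fingers": -1, "offset": [0, 0, -0.35], "spin": 0},
    {"fingers": -1, "offset": [0, 0, -0.1], "spin": 0},
    {"fingers": -1, "offset": [0, 0, 0], "spin": 0},
  ],
)

```text
time_s: 14.55
eef_pos: [0.4832, 0.402, 0.0359]
ee_rot: [[-0.061, -0.016, 0.998], [0.035, 0.999, 0.018], [-0.998, 0.036, -0.061]]
force: [0.3, 0.3, 0.1]
opening: 0.097
```

play_rows(
  targets=[
    {"fingers": -1, "offset": [0, 0.1, -0.2], "spin": 0.1},
    {"fingers": -1, "offset": [0, 0, -0.13], "spin": 0},
    {"fingers": -1, "offset": [0, 0, 0], "spin": 0},
  ],
)

```text
time_s: 14.8
eef_pos: [0.4839, 0.4047, 0.026]
ee_rot: [[-0.061, -0.026, 0.998], [0.035, 0.999, 0.028], [-0.998, 0.037, -0.06]]
force: [0.4, 0.4, 0.2]
opening: 0.093
```

Now I'll release it and rise.

play_rows(
  targets=[
    {"fingers": -0.5, "offset": [0, 0, 0], "spin": 0},
    {"fingers": -0.5, "offset": [0, 0, 0], "spin": 0},
    {"fingers": -0.5, "offset": [0, 0, 0.3], "spin": 0},
    {"fingers": -0.5, "offset": [0, 0, 0.8], "spin": 0},
    {"fingers": -0.3, "offset": [0, 0, 0.9], "spin": 0},
    {"fingers": -0.2, "offset": [0, -0.3, 0.9], "spin": -0.3},
    {"fingers": -0.1, "offset": [0.1, -0.7, 0.5], "spin": -0.6},
    {"fingers": -0.1, "offset": [0.2, -0.95, 0], "spin": -0.8},
  ],
)

```text
time_s: 15.47
eef_pos: [0.492, 0.3493, 0.1363]
ee_rot: [[-0.052, 0.149, 0.987], [0.049, 0.988, -0.147], [-0.997, 0.041, -0.058]]
force: [1.4, -0.4, -0.1]
opening: 0.453
```

```bash
python3 - <<'E'
from h import *
st()
import pickle;pickle.dump(viewer.get_calibration('wrist'),open('pics/w6.pkl','wb'))
im,d=viewer.get_image('wrist');cv2.imwrite('pics/w6.png',im);
E
```

```text
15.47 [0.492  0.3493 0.1363] [[-0.052, 0.149, 0.987], [0.049, 0.988, -0.147], [-0.997, 0.041, -0.058]] F [ 1.4 -0.4 -0.1] op 0.453 q [ 0.58  0.44 -0.01  1.14  0.07  0.73]
```

View pics/w6.png

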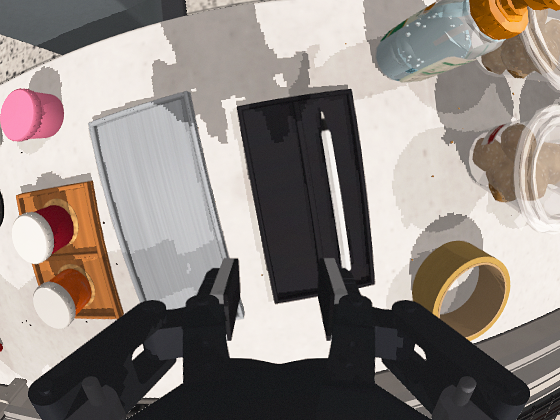

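The pen lies in the far lane of the black tray. I'll measure the tray corners from this view and then go for the marker.

```bash
python3 - <<'E'
from h import *
import pickle;c=pickle.load(open('pics/w6.pkl','rb'))
p=[wpix(u,v,.01,c)*1e3 for u,v in [(238,105),(353,90),(374,284),(275,302)]]
print(np.round(p,1),np.round(sum(p)/4,1))
print(np.round([wpix(u,v,.012,c)*1e3 for u,v in [(90,122),(191,92)]],1))
E
```

```text
[[396.7 338.   10. ]
 [396.6 430.8  10. ]
 [567.4 432.8  10. ]
 [568.  341.2  10. ]] [482.2 385.7  10. ]
[[382.7 209.3  12. ]
 [379.5 302.9  12. ]]
```

play_rows(
  targets=[
    {"fingers": -0.1, "offset": [0.2, -0.95, 0], "spin": -0.95},
    {"fingers": -0.1, "offset": [0.22, -0.95, 0], "spin": -0.95},
    {"fingers": -0.1, "offset": [0.22, -0.95, 0], "spin": -0.95},
    {"fingers": -0.1, "offset": [0.22, -0.95, 0], "spin": -0.95},
    {"fingers": -0.1, "offset": [0.22, -0.95, 0], "spin": -0.95},
    {"fingers": -0.1, "offset": [0.22, -0.95, 0], "spin": -0.95},
    {"fingers": -0.1, "offset": [0.22, -0.95, 0], "spin": -0.95},
    {"fingers": -0.1, "offset": [0.22, -0.95, 0], "spin": -0.95},
  ],
)

```text
time_s: 16.18
eef_pos: [0.547, 0.1101, 0.1456]
ee_rot: [[0.012, 0.832, 0.555], [0.07, 0.553, -0.83], [-0.997, 0.049, -0.051]]
force: [-0.4, -0.6, 0.8]
opening: 0.449
```

play_rows(
  targets=[
    {"fingers": -0.1, "offset": [0.22, -0.95, 0], "spin": -0.95},
    {"fingers": -0.1, "offset": [0.22, -0.95, 0], "spin": -0.95},
    {"fingers": -0.1, "offset": [0.22, -0.95, 0], "spin": -0.95},
    {"fingers": -0.1, "offset": [0.22, -0.9, 0], "spin": -0.95},
    {"fingers": -0.1, "offset": [0.2, -0.7, 0], "spin": -0.8},
    {"fingers": -0.1, "offset": [0.15, -0.4, 0], "spin": -0.6},
    {"fingers": -0.1, "offset": [0.05, -0.2, 0], "spin": -0.3},
    {"fingers": -0.1, "offset": [0, 0, 0], "spin": 0},
  ],
)

```text
time_s: 16.85
eef_pos: [0.5881, -0.0551, 0.1538]
ee_rot: [[0.059, 0.998, -0.026], [0.047, -0.029, -0.998], [-0.997, 0.058, -0.048]]
force: [-1.0, 0.5, 0.7]
opening: 0.452
```

play_rows(
  targets=[
    {"fingers": 0, "offset": [0.1, -0.5, -0.3], "spin": -0.4},
    {"fingers": 0, "offset": [0.1, -0.6, -0.6], "spin": -0.5},
    {"fingers": 0, "offset": [0.08, -0.4, -0.8], "spin": -0.4},
    {"fingers": 0, "offset": [0, -0.15, -0.6], "spin": -0.1},
    {"fingers": 0, "offset": [0, 0, -0.4], "spin": 0},
    {"fingers": 0, "offset": [0, 0, -0.2], "spin": 0},
    {"fingers": 0, "offset": [0, 0, 0], "spin": 0},
  ],
)

```text
time_s: 17.43
eef_pos: [0.5973, -0.1007, 0.068]
ee_rot: [[0.071, 0.984, -0.16], [0.039, -0.163, -0.986], [-0.997, 0.064, -0.05]]
force: [0.1, -0.3, -0.7]
opening: 0.499
```

play_rows(
  targets=[
    {"fingers": 0, "offset": [-0.03, -0.15, -0.3], "spin": 0},
    {"fingers": 0, "offset": [0, 0, -0.5], "spin": 0},
    {"fingers": 0, "offset": [0, 0, -0.45], "spin": 0},
    {"fingers": 0, "offset": [0, 0, -0.2], "spin": 0},
    {"fingers": 0, "offset": [0, 0, -0.05], "spin": 0},
  ],
)

```text
time_s: 17.85
eef_pos: [0.5985, -0.1034, 0.0247]
ee_rot: [[0.077, 0.985, -0.152], [0.038, -0.155, -0.987], [-0.996, 0.07, -0.05]]
force: [1.1, 0.5, -0.2]
opening: 0.502
```

play_rows(
  targets=[
    {"fingers": 0, "offset": [-0.02, -0.05, -0.1], "spin": -0.1},
    {"fingers": 0, "offset": [0, 0, 0], "spin": 0},
    {"fingers": -1, "offset": [0, 0, 0], "spin": 0},
    {"fingers": -1, "offset": [0, 0, 0], "spin": 0},
    {"fingers": -1, "offset": [0, 0, 0], "spin": 0},
    {"fingers": -1, "offset": [0, 0, 0], "spin": 0},
  ],
)

```text
time_s: 18.35
eef_pos: [0.5994, -0.105, 0.0242]
ee_rot: [[0.08, 0.984, -0.162], [0.037, -0.165, -0.986], [-0.996, 0.073, -0.049]]
force: [-0.1, -0.9, -0.3]
opening: 0.153
```

The grip may be a bit high on the marker, so I'll regrip about 5 mm lower.

play_rows(
  targets=[
    {"fingers": -0.2, "offset": [0, 0, 0], "spin": 0},
    {"fingers": -0.2, "offset": [0, 0, 0], "spin": 0},
    {"fingers": -0.2, "offset": [0, 0, -0.15], "spin": 0},
    {"fingers": -0.2, "offset": [0, 0, -0.05], "spin": 0},
    {"fingers": -1, "offset": [0, 0, 0], "spin": 0},
    {"fingers": -1, "offset": [0, 0, 0], "spin": 0},
    {"fingers": -1, "offset": [0, 0, 0], "spin": 0},
    {"fingers": -1, "offset": [0, 0, 0], "spin": 0},
  ],
)

```text
time_s: 19.02
eef_pos: [0.5998, -0.1051, 0.0185]
ee_rot: [[0.082, 0.983, -0.162], [0.037, -0.166, -0.986], [-0.996, 0.075, -0.049]]
force: [-0.4, 0.5, 0.5]
opening: 0.168
```

play_rows(
  targets=[
    {"fingers": -1, "offset": [0, 0, 0.4], "spin": 0},
    {"fingers": -1, "offset": [0, 0, 0.9], "spin": 0},
    {"fingers": -1, "offset": [-0.1, 0.1, 0.9], "spin": 0},
    {"fingers": -1, "offset": [-0.3, 0.4, 0.8], "spin": 0.4},
    {"fingers": -1, "offset": [-0.3, 0.7, 0.3], "spin": 0.7},
    {"fingers": -1, "offset": [-0.3, 0.9, 0.1], "spin": 1},
  ],
)

```text
time_s: 19.52
eef_pos: [0.5682, -0.0439, 0.1217]
ee_rot: [[0.068, 0.996, 0.055], [0.051, 0.052, -0.997], [-0.996, 0.07, -0.048]]
force: [-0.3, 0.5, -0.4]
opening: 0.172
```

```bash
python3 - <<'E'
from h import *
st();im,d=viewer.get_image('wrist');cv2.imwrite('pics/w7.png',im)
E
```

```text
19.52 [ 0.5682 -0.0439  0.1217] [[0.068, 0.996, 0.055], [0.051, 0.052, -0.997], [-0.996, 0.07, -0.048]] F [-0.3  0.5 -0.4] op 0.172 q [-0.11  0.34 -0.2   0.97  0.06  1.41]
```

View pics/w7.png

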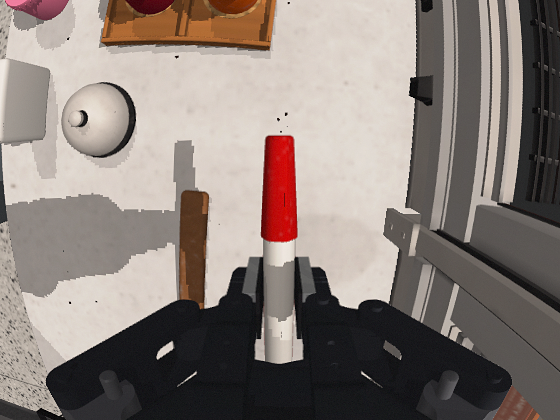

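The marker is held straight. I'll carry it to the near lane.

play_rows(
  targets=[
    {"fingers": -1, "offset": [-0.2, 0.93, 0], "spin": 0.95},
    {"fingers": -1, "offset": [-0.2, 0.93, 0], "spin": 0.95},
    {"fingers": -1, "offset": [-0.2, 0.93, 0], "spin": 0.95},
    {"fingers": -1, "offset": [-0.2, 0.93, 0], "spin": 0.95},
    {"fingers": -1, "offset": [-0.2, 0.93, 0], "spin": 0.95},
    {"fingers": -1, "offset": [-0.2, 0.93, 0], "spin": 0.95},
    {"fingers": -1, "offset": [-0.2, 0.93, 0], "spin": 0.95},
    {"fingers": -1, "offset": [-0.2, 0.93, 0], "spin": 0.95},
  ],
)

```text
time_s: 20.23
eef_pos: [0.5161, 0.1896, 0.1229]
ee_rot: [[0.008, 0.629, 0.777], [0.087, 0.774, -0.627], [-0.996, 0.072, -0.048]]
force: [-0.5, -0.6, -0.2]
opening: 0.174
```

play_rows(
  targets=[
    {"fingers": -1, "offset": [-0.2, 0.93, 0], "spin": 0.95},
    {"fingers": -1, "offset": [-0.2, 0.93, 0], "spin": 0.95},
    {"fingers": -1, "offset": [-0.2, 0.93, 0], "spin": 0.95},
    {"fingers": -1, "offset": [-0.2, 0.93, 0], "spin": 0.95},
    {"fingers": -1, "offset": [-0.2, 0.8, 0], "spin": 0.8},
    {"fingers": -1, "offset": [-0.2, 0.5, 0], "spin": 0.6},
    {"fingers": -1, "offset": [-0.1, 0.2, 0], "spin": 0.3},
    {"fingers": -1, "offset": [0, 0, 0], "spin": 0},
  ],
)

```text
time_s: 20.9
eef_pos: [0.4727, 0.3588, 0.121]
ee_rot: [[-0.044, 0.068, 0.997], [0.076, 0.995, -0.065], [-0.996, 0.073, -0.049]]
force: [-0.7, -1.1, -0.9]
opening: 0.174
```

play_rows(
  targets=[
    {"fingers": -1, "offset": [0.15, 0.05, -0.3], "spin": 0.4},
    {"fingers": -1, "offset": [0.15, 0, -0.7], "spin": 0.4},
    {"fingers": -1, "offset": [0.05, 0, -0.8], "spin": 0.13},
    {"fingers": -1, "offset": [0, 0, -0.5], "spin": 0},
    {"fingers": -1, "offset": [0, 0, -0.3], "spin": 0},
    {"fingers": -1, "offset": [0, 0, -0.1], "spin": 0},
    {"fingers": -1, "offset": [0, 0, 0], "spin": 0},
  ],
)

```text
time_s: 21.48
eef_pos: [0.4857, 0.3546, 0.0377]
ee_rot: [[-0.049, -0.018, 0.999], [0.071, 0.997, 0.021], [-0.996, 0.072, -0.047]]
force: [0.4, 0.2, 0.2]
opening: 0.173
```

play_rows(
  targets=[
    {"fingers": -1, "offset": [-0.07, 0.2, -0.1], "spin": 0.1},
    {"fingers": -1, "offset": [0, 0, -0.2], "spin": 0},
    {"fingers": -1, "offset": [0, 0, -0.06], "spin": 0},
    {"fingers": -1, "offset": [0, 0, 0], "spin": 0},
  ],
)

```text
time_s: 21.82
eef_pos: [0.485, 0.3612, 0.0286]
ee_rot: [[-0.046, -0.027, 0.999], [0.072, 0.997, 0.03], [-0.996, 0.073, -0.044]]
force: [-0.4, 0.3, -0.2]
opening: 0.174
```

play_rows(
  targets=[
    {"fingers": -1, "offset": [0, 0, -0.07], "spin": 0},
    {"fingers": -1, "offset": [0, 0, 0], "spin": 0},
    {"fingers": -0.35, "offset": [0, 0, 0], "spin": 0},
    {"fingers": -0.35, "offset": [0, 0, 0], "spin": 0},
    {"fingers": -0.35, "offset": [0, 0, 0.3], "spin": 0},
    {"fingers": -0.35, "offset": [0, 0, 0.8], "spin": 0},
    {"fingers": -0.3, "offset": [0, 0, 0.9], "spin": 0},
    {"fingers": -0.2, "offset": [0, -0.4, 0.9], "spin": -0.4},
  ],
)

```text
time_s: 22.48
eef_pos: [0.482, 0.3488, 0.1131]
ee_rot: [[-0.05, 0.013, 0.999], [0.07, 0.997, -0.01], [-0.996, 0.069, -0.051]]
force: [0.1, 0.2, 0.4]
opening: 0.398
```

play_rows(
  targets=[
    {"fingers": -0.1, "offset": [0.0, -0.95, 0.5], "spin": -0.9},
    {"fingers": -0.1, "offset": [0.05, -0.95, 0], "spin": -0.95},
    {"fingers": -0.1, "offset": [0.05, -0.95, 0], "spin": -0.95},
    {"fingers": -0.1, "offset": [0.05, -0.95, 0], "spin": -0.95},
    {"fingers": -0.1, "offset": [0.05, -0.95, 0], "spin": -0.95},
    {"fingers": -0.1, "offset": [0.05, -0.95, 0], "spin": -0.95},
    {"fingers": -0.1, "offset": [0.05, -0.95, 0], "spin": -0.95},
    {"fingers": -0.1, "offset": [0.05, -0.95, 0], "spin": -0.95},
  ],
)

```text
time_s: 23.15
eef_pos: [0.496, 0.1178, 0.1438]
ee_rot: [[0.038, 0.736, 0.676], [0.085, 0.671, -0.736], [-0.996, 0.085, -0.037]]
force: [0.6, 0.0, -0.2]
opening: 0.451
```

play_rows(
  targets=[
    {"fingers": -0.1, "offset": [0.05, -0.95, 0], "spin": -0.95},
    {"fingers": -0.1, "offset": [0.05, -0.95, 0], "spin": -0.95},
    {"fingers": -0.1, "offset": [0.05, -0.95, 0], "spin": -0.95},
    {"fingers": -0.1, "offset": [0.05, -0.95, 0], "spin": -0.95},
    {"fingers": -0.1, "offset": [0.05, -0.7, 0], "spin": -0.8},
    {"fingers": -0.1, "offset": [0.05, -0.4, 0], "spin": -0.6},
    {"fingers": -0.1, "offset": [0, -0.2, 0], "spin": -0.3},
    {"fingers": -0.1, "offset": [0, 0, 0], "spin": 0},
  ],
)

```text
time_s: 23.82
eef_pos: [0.5048, -0.0481, 0.1516]
ee_rot: [[0.088, 0.988, 0.125], [0.044, 0.121, -0.992], [-0.995, 0.093, -0.033]]
force: [0.7, -0.0, -1.1]
opening: 0.453
```

```bash
python3 - <<'E'
from h import *
st()
im,d=viewer.get_image('top');cv2.imwrite('pics/t3.png',cv2.resize(im[140:290,140:440],None,fx=2.6,fy=2.6,interpolation=cv2.INTER_CUBIC))
E
```

```text
23.82 [ 0.5048 -0.0481  0.1516] [[0.088, 0.988, 0.125], [0.044, 0.121, -0.992], [-0.995, 0.093, -0.033]] F [ 0.7 -0.  -1.1] op 0.453 q [-0.13  0.2  -0.32  0.97  0.06  1.32]
```

View pics/t3.png

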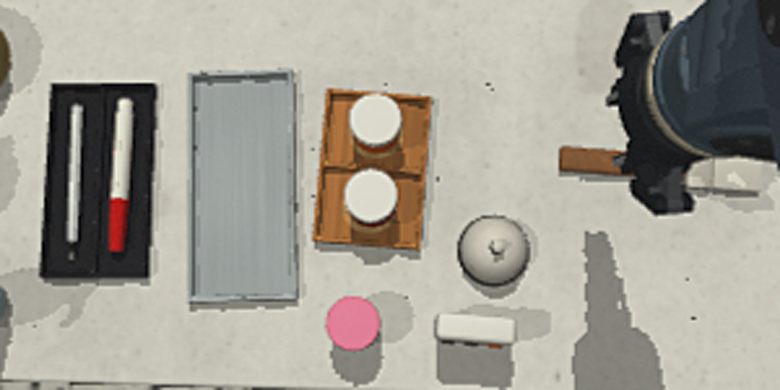

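Both pens are in their lanes, both jars are in place, and the bell stands at (494,250) in the crop. The tool has picked up about 5° of tilt, so I'll test whether brisk upward moves take it off.

play_rows(
  targets=[
    {"fingers": 0, "offset": [0, -0.2, 1], "spin": -0.4},
    {"fingers": 0, "offset": [0, -0.4, 1], "spin": -0.5},
    {"fingers": 0, "offset": [0, -0.4, 1], "spin": -0.4},
    {"fingers": 0, "offset": [0, -0.3, 0], "spin": -0.2},
    {"fingers": 0, "offset": [0, -0.2, 0], "spin": 0},
  ],
)

```text
time_s: 24.28
eef_pos: [0.5028, -0.0883, 0.2452]
ee_rot: [[0.091, 0.996, -0.02], [0.034, -0.023, -0.999], [-0.995, 0.09, -0.036]]
force: [0.2, 1.7, -1.2]
opening: 0.505
```

play_rows(
  targets=[
    {"fingers": 0, "offset": [-1, 0, 0], "spin": 0},
    {"fingers": 0, "offset": [-1, 0, 0], "spin": 0},
    {"fingers": 0, "offset": [-1, 0, 0], "spin": 0},
    {"fingers": 0, "offset": [0, 0, 0], "spin": 0},
    {"fingers": 0, "offset": [0, 0, 0], "spin": 0},
  ],
)

```text
time_s: 24.7
eef_pos: [0.4097, -0.0857, 0.2422]
ee_rot: [[0.088, 0.996, -0.006], [0.037, -0.009, -0.999], [-0.995, 0.088, -0.037]]
force: [-0.6, 0.3, 0.1]
opening: 0.505
```

play_rows(
  targets=[
    {"fingers": 0, "offset": [0.3, 0, 0], "spin": 0},
    {"fingers": 0, "offset": [0.5, 0, 0], "spin": 0},
    {"fingers": 0, "offset": [0.6, 0, 0], "spin": 0},
    {"fingers": 0, "offset": [0.6, 0, 0], "spin": 0},
    {"fingers": 0, "offset": [0.4, 0, 0], "spin": 0},
    {"fingers": 0, "offset": [0.3, 0, 0], "spin": 0},
    {"fingers": 0, "offset": [0.2, 0, 0], "spin": 0},
    {"fingers": 0, "offset": [0.1, 0, 0], "spin": 0},
  ],
)

```text
time_s: 25.37
eef_pos: [0.5151, -0.0831, 0.2384]
ee_rot: [[0.088, 0.996, 0.003], [0.038, -0.0, -0.999], [-0.995, 0.088, -0.038]]
force: [-0.4, -0.0, -0.2]
opening: 0.499
```

play_rows(
  targets=[
    {"fingers": 0.1, "offset": [-0.1, -0.2, -0.4], "spin": -0.2},
    {"fingers": 0.1, "offset": [-0.2, -0.4, -0.9], "spin": -0.2},
    {"fingers": 0.1, "offset": [0, 0, -1], "spin": 0},
    {"fingers": 0.1, "offset": [0, 0, -1], "spin": 0},
    {"fingers": 0.1, "offset": [0, 0, -0.8], "spin": 0},
    {"fingers": 0.1, "offset": [0, 0, -0.6], "spin": 0},
    {"fingers": 0.1, "offset": [0, 0, -0.4], "spin": 0},
    {"fingers": 0.1, "offset": [0, 0, -0.2], "spin": 0},
  ],
)

```text
time_s: 26.03
eef_pos: [0.5096, -0.1013, 0.0735]
ee_rot: [[0.093, 0.995, -0.038], [0.034, -0.041, -0.999], [-0.995, 0.092, -0.038]]
force: [-0.3, -0.4, 0.6]
opening: 0.55
```

play_rows(
  targets=[
    {"fingers": 0.1, "offset": [-0.14, 0, -0.3], "spin": 0},
    {"fingers": 0.1, "offset": [0, 0, -0.5], "spin": 0},
    {"fingers": 0.1, "offset": [0, 0, -0.4], "spin": 0},
    {"fingers": 0.1, "offset": [0, 0, -0.25], "spin": 0},
    {"fingers": 0.1, "offset": [0, 0, -0.1], "spin": 0},
    {"fingers": 0.1, "offset": [0, 0, 0], "spin": 0},
  ],
)

```text
time_s: 26.53
eef_pos: [0.5062, -0.1012, 0.0248]
ee_rot: [[0.093, 0.995, -0.037], [0.034, -0.04, -0.999], [-0.995, 0.091, -0.038]]
force: [0.8, 0.4, 0.6]
opening: 0.551
```

play_rows(
  targets=[
    {"fingers": 0.1, "offset": [-0.02, 0, -0.15], "spin": 0},
    {"fingers": 0.0, "offset": [0, 0, -0.05], "spin": 0},
    {"fingers": -1, "offset": [0, 0, 0], "spin": 0},
    {"fingers": -1, "offset": [0, 0, 0], "spin": 0},
    {"fingers": -1, "offset": [0, 0, 0], "spin": 0},
    {"fingers": -1, "offset": [0, 0, 0], "spin": 0},
  ],
  squeeze=30,
)

```text
time_s: 27.03
eef_pos: [0.5075, -0.1015, 0.0207]
ee_rot: [[0.097, 0.995, -0.037], [0.033, -0.04, -0.999], [-0.995, 0.095, -0.037]]
force: [0.3, -0.3, -0.0]
opening: 0.241
```

The opening reads only 20 mm on a 26 mm handle, so the pads are probably catching the top edge. I'll regrip lower.

play_rows(
  targets=[
    {"fingers": 0.0, "offset": [0, 0, 0], "spin": 0},
    {"fingers": 0.0, "offset": [0, 0, 0], "spin": 0},
    {"fingers": 0.0, "offset": [0, 0, -0.12], "spin": 0},
    {"fingers": 0.0, "offset": [0, 0, -0.08], "spin": 0},
    {"fingers": 0.0, "offset": [0, 0, 0], "spin": 0},
  ],
)

```text
time_s: 27.45
eef_pos: [0.5082, -0.1017, 0.015]
ee_rot: [[0.099, 0.994, -0.037], [0.033, -0.04, -0.999], [-0.995, 0.097, -0.037]]
force: [0.7, -1.0, 1.0]
opening: 0.499
```

play_rows(
  targets=[
    {"fingers": -1, "offset": [-0.04, 0, 0], "spin": 0},
    {"fingers": -1, "offset": [0, 0, 0], "spin": 0},
    {"fingers": -1, "offset": [0, 0, 0], "spin": 0},
    {"fingers": -1, "offset": [0, 0, 0], "spin": 0},
    {"fingers": -1, "offset": [0, 0, 0], "spin": 0},
  ],
)

```text
time_s: 27.87
eef_pos: [0.499, -0.1015, 0.0161]
ee_rot: [[0.087, 0.995, -0.039], [0.032, -0.042, -0.999], [-0.996, 0.085, -0.036]]
force: [0.3, -0.7, -0.6]
opening: 0.247
```

```bash
python3 - <<'E'
from h import *
st();im,d=viewer.get_image('wrist');cv2.imwrite('pics/w8.png',im)
E
```

```text
27.87 [ 0.499  -0.1015  0.0161] [[0.087, 0.995, -0.039], [0.032, -0.042, -0.999], [-0.996, 0.085, -0.036]] F [ 0.3 -0.7 -0.6] op 0.247 q [-0.23  0.36 -0.51  0.63  0.05  1.38]
```

View pics/w8.png

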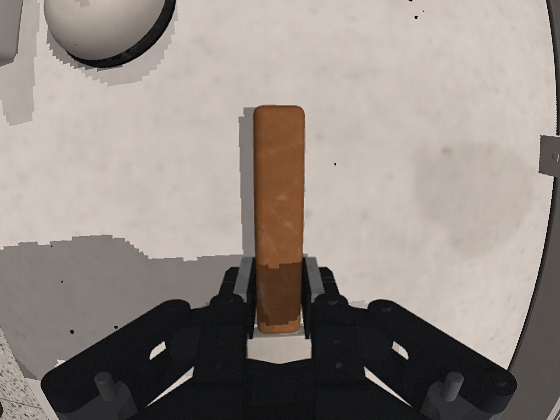

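The handle is between the pads, with its end at (280,106). I'll compute where along the brush the grip is, and lift.

```bash
python3 - <<'E'
from h import *
print(np.round(wpix(280,106,.011)*1e3,1),np.round(wpix(278,333,.011)*1e3,1));st()
E
```

```text
[503.5 -21.3  11. ] [ 498.3 -128.4   11. ]
27.92 [ 0.4991 -0.1015  0.016 ] [[0.086, 0.996, -0.039], [0.032, -0.042, -0.999], [-0.996, 0.085, -0.036]] F [-0.   0.1  0.1] op 0.249 q [-0.23  0.36 -0.51  0.63  0.05  1.38]
```

play_rows(
  targets=[
    {"fingers": -1, "offset": [0, 0, 0.3], "spin": 0},
    {"fingers": -1, "offset": [0, 0, 0.6], "spin": 0},
    {"fingers": -1, "offset": [0, 0, 0.8], "spin": 0},
    {"fingers": -1, "offset": [0, 0, 0.8], "spin": 0},
    {"fingers": -1, "offset": [0, 0, 0.5], "spin": 0},
    {"fingers": -1, "offset": [0, 0, 0.2], "spin": 0},
  ],
)

```text
time_s: 28.42
eef_pos: [0.497, -0.1007, 0.1152]
ee_rot: [[0.081, 0.996, -0.038], [0.034, -0.041, -0.999], [-0.996, 0.079, -0.037]]
force: [1.0, 0.3, -0.4]
opening: 0.252
```

play_rows(
  targets=[
    {"fingers": -1, "offset": [-0.05, 0.3, 0], "spin": 0.4},
    {"fingers": -1, "offset": [-0.05, 0.6, 0], "spin": 0.8},
    {"fingers": -1, "offset": [-0.05, 0.72, 0], "spin": 0.95},
    {"fingers": -1, "offset": [-0.05, 0.72, 0], "spin": 0.95},
    {"fingers": -1, "offset": [-0.05, 0.72, 0], "spin": 0.95},
    {"fingers": -1, "offset": [-0.05, 0.72, 0], "spin": 0.95},
    {"fingers": -1, "offset": [-0.05, 0.72, 0], "spin": 0.95},
    {"fingers": -1, "offset": [-0.05, 0.72, 0], "spin": 0.95},
  ],
)

```text
time_s: 29.08
eef_pos: [0.486, 0.0583, 0.1174]
ee_rot: [[0.041, 0.759, 0.65], [0.082, 0.645, -0.759], [-0.996, 0.084, -0.036]]
force: [0.3, 1.0, -0.6]
opening: 0.249
```

play_rows(
  targets=[
    {"fingers": -1, "offset": [-0.05, 0.72, 0], "spin": 0.95},
    {"fingers": -1, "offset": [-0.05, 0.72, 0], "spin": 0.95},
    {"fingers": -1, "offset": [-0.05, 0.72, 0], "spin": 0.95},
    {"fingers": -1, "offset": [-0.05, 0.72, 0], "spin": 0.95},
    {"fingers": -1, "offset": [-0.05, 0.72, 0], "spin": 0.95},
    {"fingers": -1, "offset": [-0.05, 0.72, 0], "spin": 0.95},
    {"fingers": -1, "offset": [-0.05, 0.6, 0], "spin": 0.8},
    {"fingers": -1, "offset": [-0.05, 0.3, 0], "spin": 0.5},
  ],
)

```text
time_s: 29.75
eef_pos: [0.4716, 0.2248, 0.1153]
ee_rot: [[-0.031, 0.09, 0.995], [0.086, 0.992, -0.087], [-0.996, 0.083, -0.038]]
force: [0.0, -0.7, 0.0]
opening: 0.251
```

play_rows(
  targets=[
    {"fingers": -1, "offset": [0.03, 0.4, 0], "spin": 0.5},
    {"fingers": -1, "offset": [0.03, 0.4, 0], "spin": 0.5},
    {"fingers": -1, "offset": [0, 0.2, 0], "spin": 0.3},
    {"fingers": -1, "offset": [0, 0, 0], "spin": 0},
  ],
)

```text
time_s: 30.08
eef_pos: [0.4723, 0.2587, 0.1137]
ee_rot: [[-0.045, -0.059, 0.997], [0.08, 0.995, 0.063], [-0.996, 0.083, -0.04]]
force: [0.0, 0.1, 0.1]
opening: 0.25
```

play_rows(
  targets=[
    {"fingers": -1, "offset": [0, 0, -0.3], "spin": 0},
    {"fingers": -1, "offset": [0, 0, -0.6], "spin": 0},
    {"fingers": -1, "offset": [0, 0, -0.6], "spin": 0},
    {"fingers": -1, "offset": [0, 0, -0.4], "spin": 0},
    {"fingers": -1, "offset": [0, 0, -0.2], "spin": 0},
    {"fingers": -1, "offset": [0, 0, 0], "spin": 0},
  ],
)

```text
time_s: 30.58
eef_pos: [0.4715, 0.2553, 0.0457]
ee_rot: [[-0.045, -0.05, 0.998], [0.079, 0.995, 0.053], [-0.996, 0.081, -0.041]]
force: [0.3, -0.6, -0.8]
opening: 0.25
```

play_rows(
  targets=[
    {"fingers": -1, "offset": [0.07, 0, -0.3], "spin": 0},
    {"fingers": -1, "offset": [0, 0, -0.3], "spin": 0},
    {"fingers": -1, "offset": [0, 0, -0.12], "spin": 0},
    {"fingers": -1, "offset": [0, 0, 0], "spin": 0},
  ],
)

```text
time_s: 30.92
eef_pos: [0.4744, 0.2542, 0.0227]
ee_rot: [[-0.044, -0.047, 0.998], [0.079, 0.996, 0.05], [-0.996, 0.081, -0.04]]
force: [0.6, 0.1, -0.2]
opening: 0.248
```

```bash
python3 - <<'E'
from h import *
st()
im,d=viewer.get_image('top');cv2.imwrite('pics/t4.png',cv2.resize(im[140:290,140:340],None,fx=3.8,fy=3.8,interpolation=cv2.INTER_CUBIC))
E
```

```text
30.92 [0.4744 0.2542 0.0227] [[-0.044, -0.047, 0.998], [0.079, 0.996, 0.05], [-0.996, 0.081, -0.04]] F [ 0.6  0.1 -0.2] op 0.248 q [ 0.44  0.43 -0.35  0.8   0.09  0.39]
```

View pics/t4.png

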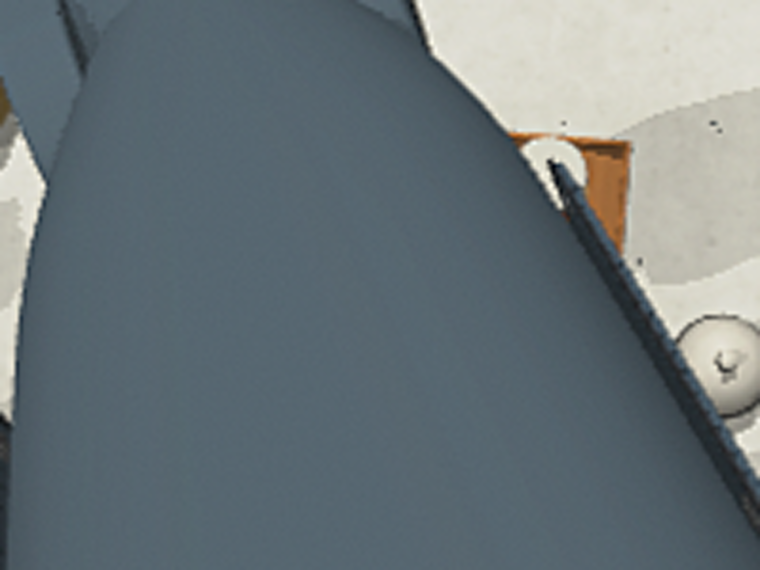

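The arm hides the tray here. I'll release, back off, and keep the last picture for the final check.

play_rows(
  targets=[
    {"fingers": -0.1, "offset": [0, 0, -0.03], "spin": 0},
    {"fingers": -0.1, "offset": [0, 0, 0], "spin": 0},
    {"fingers": -0.1, "offset": [0, 0, 0], "spin": 0},
    {"fingers": -0.1, "offset": [0, 0, 0.3], "spin": 0},
    {"fingers": -0.1, "offset": [0, 0, 0.7], "spin": 0},
    {"fingers": -0.1, "offset": [0, 0, 0.9], "spin": 0},
    {"fingers": -0.1, "offset": [0, 0, 1], "spin": 0},
    {"fingers": -0.1, "offset": [0, -0.3, 0.9], "spin": 0},
  ],
)

```text
time_s: 31.63
eef_pos: [0.4714, 0.2451, 0.139]
ee_rot: [[-0.05, -0.048, 0.998], [0.077, 0.996, 0.052], [-0.996, 0.079, -0.046]]
force: [0.2, 0.3, -0.6]
opening: 0.452
```

play_rows(
  targets=[
    {"fingers": 0, "offset": [-0.3, -0.9, 0.7], "spin": -0.5},
    {"fingers": 0, "offset": [-0.4, -1, 0.4], "spin": -0.8},
    {"fingers": 0, "offset": [-0.4, -1, 0], "spin": -0.8},
    {"fingers": 0, "offset": [-0.4, -1, 0], "spin": -0.8},
    {"fingers": 0, "offset": [-0.4, -1, 0], "spin": -0.8},
    {"fingers": 0, "offset": [-0.4, -1, 0], "spin": -0.8},
    {"fingers": 0, "offset": [-0.4, -1, 0], "spin": -0.8},
    {"fingers": 0, "offset": [-0.4, -1, 0], "spin": -0.8},
  ],
)

```text
time_s: 32.3
eef_pos: [0.3802, 0.0056, 0.1891]
ee_rot: [[0.033, 0.567, 0.823], [0.089, 0.818, -0.568], [-0.996, 0.092, -0.023]]
force: [1.2, 0.1, -0.2]
opening: 0.503
```

play_rows(
  targets=[
    {"fingers": 0, "offset": [-0.2, -1, 0], "spin": -0.8},
    {"fingers": 0, "offset": [-0.2, -1, 0], "spin": -0.8},
    {"fingers": 0, "offset": [0, -1, 0], "spin": -0.8},
    {"fingers": 0, "offset": [0, -0.9, 0], "spin": -0.5},
    {"fingers": 0, "offset": [0, -0.6, 0], "spin": -0.2},
    {"fingers": 0, "offset": [0, -0.3, 0], "spin": 0},
    {"fingers": 0, "offset": [0, 0, 0], "spin": 0},
    {"fingers": 0, "offset": [0, 0, 0], "spin": 0},
  ],
)

```text
time_s: 32.97
eef_pos: [0.3631, -0.1496, 0.1979]
ee_rot: [[0.074, 0.815, 0.575], [0.065, 0.571, -0.818], [-0.995, 0.098, -0.011]]
force: [-1.0, -0.1, -0.1]
opening: 0.501
```

```bash
python3 - <<'E'
from h import *
st()
im,d=viewer.get_image('top');np.save('pics/t5.npy',d);cv2.imwrite('pics/t5f.png',im);cv2.imwrite('pics/t5.png',cv2.resize(im[140:290,140:345],None,fx=3.8,fy=3.8,interpolation=cv2.INTER_CUBIC))
E
```

```text
32.97 [ 0.3631 -0.1496  0.1979] [[0.074, 0.815, 0.575], [0.065, 0.571, -0.818], [-0.995, 0.098, -0.011]] F [-1.  -0.1 -0.1] op 0.501 q [-0.46  0.01 -0.41  1.11  0.09  0.5 ]
```

View pics/t5.png

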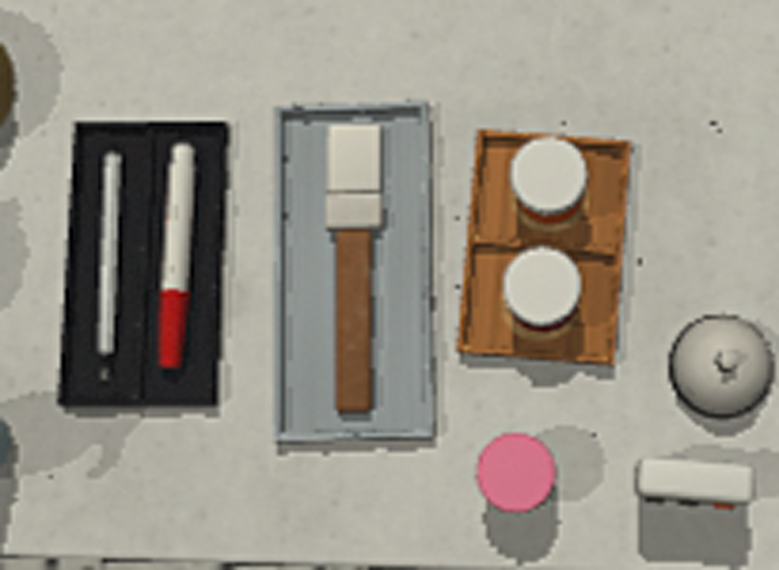

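Everything is in its tray: brush at (353,270), pen (110,265), marker (176,255), jars (548,175) and (542,287). I'll check from the depth image that the brush and pens lie flat and that the bell is unmoved, then hand in.

```bash
python3 - <<'E'
from h import *
d=np.load('pics/t5.npy');d0=np.load('pics/top0.npy');c=viewer.get_calibration('top');R=np.array(c['R']);t=np.array(c['t'])
for n,x,y in [('bristle',353,135),('bristle2',353,160),('mid',353,250),('handle',353,400),('hL',342,320),('hR',364,320),('pen',112,165),('pen',106,340),('mk',180,160),('mk',171,350),('orange',548,175),('red',542,287)]:
    u=int(140+x/3.8);v=int(140+y/3.8);z=d[v,u];X=R.T@(np.array([(u-c['cx'])/c['fx']*z,(v-c['cy'])/c['fy']*z,z])-t);print(n,np.round(X*1e3,1))
a=cv2.imread('pics/top0.png');b=cv2.imread('pics/t5f.png')
print('bell diff',np.abs(a[222:252,314:346].astype(int)-b[222:252,314:346]).mean())
E
```

```text
bristle [563.4 260.4  12.7]
bristle2 [546.5 259.3  14.1]
mid [493.1 256.9  12.4]
handle [402.1 252.3  13.7]
hL [449.  258.8  15.7]
hR [449.2 247.5  15.7]
pen [541.8 406.3  10.7]
pen [434.5 401.9  12.7]
mk [542.9 361.8  20.2]
mk [428.  358.4  19.9]
orange [530.5 138.6  54.1]
red [466.7 141.3  51.7]
bell diff 0.8625
```

```bash
python3 -c "
from station import order;print(order.close_job())"
```

```text
the job is handed in; nothing more can be done
None
```

I sorted everything in the order asked and handed the job in at about 33 s of the 112 s allowed.

| Item | Where it is now |
|---|---|
| Red jar | upright in the jam tray bay nearer the robot |
| Orange jar | upright in the far jam tray bay |
| Order pen | lane of the black tray farther from the tool tray |
| Marker | lane of the black tray nearer the tool tray |
| Pastry brush | flat in the steel tray |

**Last checks:** The final top picture shows every item inside its tray. Depth readings put the jar tops at about 52–54 mm, where 54 mm was expected. The brush reads 12–16 mm along its length and the marker about 20 mm at both ends, so both lie flat. The pen reads 11–13 mm. The bell's picture patch is practically unchanged, and the pink look-alike was not handled.

**Irregularities:**
- **Tool tilt:** The tool built up about 5–6° of tilt during the job, which I could not take off with the moves available. It did not show in how anything was placed.
- **Second grips:** I gripped the marker and the brush a second time, lower down, because the first grips were too high. The brush handle read about 21 mm between the jaws instead of 26 mm both times, but the grip held.
- **Camera disagreement:** The wrist and top cameras differed by up to 8 mm on the tray positions. That is well within the clearances, so I used values in between.

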